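# Set the tube roller mixer to the green speed

### The arm

A 6-joint arm with a two-finger parallel gripper is mounted at the origin on a cart in front of the work surface, level with it; the furniture and walls round the work are solid. World frame = base frame: x ahead of the robot, y to its left, z up, the work surface at z = 0. Lengths are in m, angles in rad, forces in N, time in s.
With the tool pointing down it reaches from about 0.35 to 0.975 m from the base axis. Payload 4.9 kg.
Tool frame: the origin (TCP) lies at the very end of the fingers, on their centre line; the grasp point (between the pads) lies 19 mm behind it; z points along the fingers, y is the line along which they close (so a half turn about z gives the same grasp; the last joint's range is limited). The gripper opens to 85 mm and grips with 20 to 120 N. Pads are 22 mm wide; open, the fingers measure 114 mm over their backs; the gripper's body (76 mm by 85 mm) begins 54 mm behind the grasp point. The pads swing forward as they close: fully open they stand 13 mm farther back than shut.
Start: joints at [1.034, 0.053, 1.613, -0, 1.476, -0.119], TCP at [0.254, 0.571, 0.231] pointing down, gripper open.
Joint ranges: [-3.01, 3.01], [-1.01, 2.22], [0.06, 2.58], [-1.02, 4.17], [0.09, 2.62], [-3.14, 3.14]. Speed limits (rad/s): [2.57, 2.57, 3.14, 3.14, 3.14, 3.14].

### API

Orientations are given as a rotation vector (axis times angle).
In Python, from station import ctrl, imaging gives the robot as it stands.
- The arm moves only by the tool play_rows, never from a script. Its argument "series" is a list of rows, each a list of 3 entries, a list of its own where there are three numbers: the opening, from 0 (shut) to 1 (fully open), then the shift along the tool's x, y, z each as a share of 0.05 m, from -1 to 1, then the turn, a rotation vector about the tool's x, y, z each as a share of 8 degrees, from -1 to 1. In form: [[grip, [dx, dy, dz], [ax, ay, az]], ...]. A call has 1 to 8 rows; each row shifts and turns the commanded pose from where the row before left it, along the tool's axes as they then stand; what a row does not reach is not made up. A row lasts 1/8 s, in which the tool goes at most 62.5 mm and 10.7 degrees, less where a joint would pass 70% of its speed; a pose out of reach is approached as far as the arm can. A call with a number of a shift or a turn outside -1 to 1 is refused whole. A call with a gripper value outside its range is refused whole. The fingers move at their own pace and stop on an object; "force" is the grip in N (left out, the last holds). Time passes only in rows, so rows that do not move let the fingers close. It gives the time, the measured TCP pose, the force, the opening and the grip force at its end, in the units of the state.
- ctrl.get_obs(): the state, without advancing time (a new reading comes with each control period).
- imaging.get_image(name): name is "scene" or "top" or "wrist"; returns a dict with "color" (420x560x3 uint8, blue, green, red), "fx", "fy", "cx", "cy" (pixels), "D" ([k1, k2, p1, p2, k3] as OpenCV has them; the pictures are not rectified), "extrinsics" (4x4, takes a point from world to camera coordinates); the wrist camera has in their place "hand_eye" (4x4, takes a point from camera to tool coordinates, whose origin is the TCP and whose axes are the flange's). Camera axes: x right, y down, z forward; pixel columns grow to the right and rows downward; lengths in m; the calibration is good to about 2 mm. A picture is of the moment at which its call begins: read the wrist's pose just before it. There is no depth.
- ctrl.finish_job(): hands the job in; it is judged then, once.
The state is a dict: "t": time; "q": joint angles; "dq": joint speeds; "effort": joint torques, N m; "tool_pos": TCP position; "tool_rot": TCP orientation; "contact_force": force on the tool from outside, world axes, zero at the start; "wrist_torque": the same for the moment, N m; "opening": finger opening in m; "grip_force": force on a finger pad.
Only numpy, scipy, OpenCV 4.12 (cv2) and the standard library are available. Lean on these libraries where they do the work, as an engineer would, in place of code of your own. Each camera call takes 0.05 s, during which the arm holds its last target. There are 200 camera calls.

### The job

Put the tube roller mixer into its green speed: push the gate lever along the slots, across, and fully home into the end of the slot beside the green dot, then leave it there with the hand clear. Only push the lever with the fingers, never pinch its knob from two sides nor force it against the gate, and do not shift any of the things standing around.

Things in the scene. Friction and masses are not known exactly. Their poses are not given: they have to be found in the camera images.
- mixer: white tube roller mixer fixed to the counter, deck 80 mm high. Origin on the counter, straight below the lever's pivot; x to its rear, y to its left. Spans x -75 to 140 mm, y -75 to 75 mm. The roller bed with a tube lies behind x = 80 mm, up to 105 mm high. Four coloured dots mark the four corner slots of its lever gate
- gate (a point): centre of the lever gate, on the deck's top face. Three parallel 12 mm slots run along the mixer's x, at y = -24, 0, +24 mm, joined halfway (x = 0) by one cross slot: two H side by side, with rounded corners. The lever's 8 mm rod runs in them and can change slots only along the cross slot. At the start it stands somewhere in the front half of the middle slot
- knob (a point): centre of the lever's black square knob, 24 x 24 mm, 36 mm tall, 120 mm up the rod from the pivot (pivot 12 mm above the mixer's origin): 132 mm above the counter upright, 118 mm in a corner. At the ends of the corner slots it stands at x = +-39, y = +-40 mm in the mixer's frame. It tilts with the rod and does not turn about it
- lever_across (a joint): sideways tilt of the lever (rad): 0 middle slot, +0.356 left slot (mixer's +y), -0.356 right slot. Stays where it is left; takes about 2.5 N at the knob. Knob y in the mixer's frame = 120 mm x cos(along) x sin(across)
- lever_along (a joint): lengthwise tilt of the lever (rad): 0 on the cross slot, +0.329 the rear end of a slot (mixer's +x), -0.329 the front end. Stays where it is left; takes about 2.5 N at the knob. Knob x in the mixer's frame = 120 mm x sin(along)
- dot_green: green dot, 16 mm across and 4.5 mm high, fixed on the deck just beyond the outer end of one of the four corner slots, at x = +-60 mm, y = +-42 mm in the mixer's frame (which corner varies); origin at the centre of its underside, 80 mm above the counter; it marks the slot wanted
- dot_red: red dot, 16 mm across and 4.5 mm high, fixed on the deck just beyond the outer end of one of the four corner slots, at x = +-60 mm, y = +-42 mm in the mixer's frame (which corner varies); origin at the centre of its underside, 80 mm above the counter
- dot_yellow: yellow dot, 16 mm across and 4.5 mm high, fixed on the deck just beyond the outer end of one of the four corner slots, at x = +-60 mm, y = +-42 mm in the mixer's frame (which corner varies); origin at the centre of its underside, 80 mm above the counter
- dot_blue: blue dot, 16 mm across and 4.5 mm high, fixed on the deck just beyond the outer end of one of the four corner slots, at x = +-60 mm, y = +-42 mm in the mixer's frame (which corner varies); origin at the centre of its underside, 80 mm above the counter
- grip_front: the front face of the knob (its -x side in the mixer's frame), 22 mm wide and 36 mm tall; the body's origin is at the lever's pivot, not on the face
- grip_back: the back face of the knob (its +x side in the mixer's frame), 22 mm wide and 36 mm tall; the body's origin is at the lever's pivot, not on the face
- grip_left: the left face of the knob (its +y side in the mixer's frame), 22 mm wide and 36 mm tall; the body's origin is at the lever's pivot, not on the face
- grip_right: the right face of the knob (its -y side in the mixer's frame), 22 mm wide and 36 mm tall; the body's origin is at the lever's pivot, not on the face
- sample_cup: specimen cup with a green lid, 48 mm wide, 66 mm tall; loose bystander, to be left where it stands; origin at the centre of its underside
- jar: small jar with a white lid, 36 mm wide, 79 mm tall; loose bystander, to be left where it stands; origin at the centre of its underside
- strip_bottle: black test-strip bottle, 42 mm wide, 114 mm tall; loose bystander, to be left where it stands; origin at the centre of its underside
- red_carton: small flat red carton, 34 x 55 x 20 mm; loose bystander, to be left where it stands; origin at the centre of its underside
- dark_jar: black jar with a violet lid, 53 mm wide, 98 mm tall; loose bystander, to be left where it stands; origin at the centre of its underside
- blue_carton: light blue carton, 60 x 75 x 75 mm; loose bystander, to be left where it stands; origin at the centre of its underside

How it is judged:
At the end, for the whole second after the job is handed in: The lever stands at rest fully home at the end of the slot beside the green dot: the knob's centre is less than 28.5 mm level distance from the dot's centre (about 21 mm when right at the end) (horizontal distance between knob and dot_green below 0.0285 m and velocity of joint lever_across between -0.05 and 0.05 rad/s and velocity of joint lever_along between -0.05 and 0.05 rad/s); the robot touches nothing.
It fails at once if the knob is pinched: two opposite faces of it pressed by the fingers at once (contact force between each of grip_front, grip_back and the fingers above 3 N or contact force between each of grip_left, grip_right and the fingers above 3 N).
It fails at once if the lever is forced: a face of the knob pressed by the fingers with over 50 N (contact force between any of grip_front, grip_back, grip_left, grip_right and the fingers above 50 N).
It fails at once if a bystander is shifted or lifted by more than 15 mm (distance of any of sample_cup, jar, strip_bottle, red_carton, dark_jar, blue_carton from where it was at the start of the episode above 0.015 m).
It also fails if it takes over 58 s, if anything falls off the work surface, if the arm or the gripper's body presses on something with over 40 N, if the wrist force passes 120 N, or if a joint passes its speed limit or range.

## Working session

There is one attempt and no reset: what is moved stays moved. The work goes in short steps, Python scripts to look and compute and a tool call to move; the robot and the scene stay as the last step left them, time stands still between calls to the robot, and variables do not carry over. Pictures are saved under pics/ and viewed, at most 10 in all, crops included, and the job is handed in when it is done.

Besides the shell and the picture viewer there is one more tool, called after "Call:" as name(argument=value, ...), one argument or row to a line, values as JSON. play_rows: Moves the arm, as the interface text tells. Shift numbers are shares of 0.05 m and turn numbers shares of 8 degrees, none past 1 either way. Its arguments: {"type":"object","properties":{"series":{"type":"array"},"force":{"type":"number"}},"required":["series"]}

```bash
mkdir -p pics
python3 - <<'E'
from station import ctrl, imaging
import cv2,pickle,numpy as np
d={}
for n in("scene","top"):
    d[n]=imaging.get_image(n); cv2.imwrite(f"pics/{n}.png",d[n]["color"])
    print(n,d[n]["fx"],d[n]["cx"],d[n]["cy"],d[n]["D"],np.round(d[n]["extrinsics"],3).tolist())
pickle.dump(d,open("im.pkl","wb"))
o=ctrl.get_obs();print(o["t"],o["tool_pos"],o["tool_rot"],o["opening"])
E
```

```text
scene 453.8291306391344 278.06659272036313 207.42220502175837 [-0.13443209  0.          0.          0.          0.        ] [[0.489, -0.872, -0.014, -0.122], [-0.637, -0.346, -0.688, 0.527], [0.595, 0.346, -0.725, 0.681], [0.0, 0.0, 0.0, 1.0]]
top 415.5344826380747 276.1564034966392 207.84672795705907 [-0.09637909  0.          0.          0.          0.        ] [[-0.024, -1.0, 0.012, 0.209], [-0.992, 0.022, -0.124, 0.597], [0.124, -0.015, -0.992, 0.95], [0.0, 0.0, 0.0, 1.0]]
0.1 [0.25328108 0.5707508  0.23018744] [-6.51381679e-01 -3.07271007e+00  2.75648191e-03] 0.08530347676134796
```

View pics/scene.png

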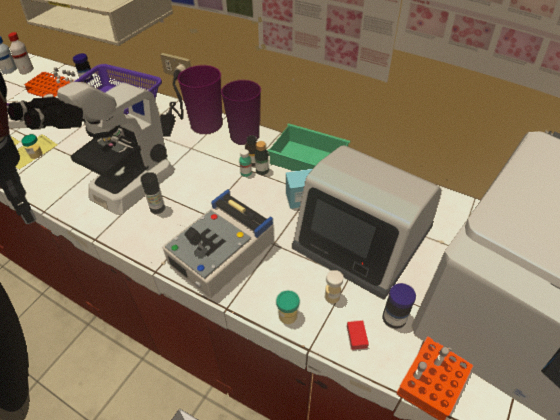

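View pics/top.png

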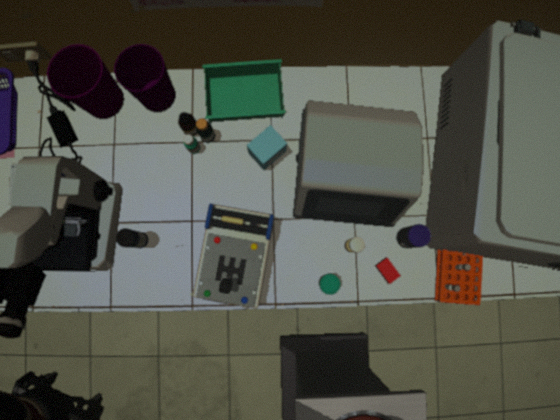

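The green dot is at the front-left of the mixer (top view ~(207,294)). Red is rear-left (217,240), yellow rear-right (256,245) and blue front-right (244,299). The black knob is near (227,286), and a black bottle stands at ~(130,238).

```bash
cat > h.py <<'E'
import cv2,numpy as np
def ray(im,uv,z):
    K=np.array([[im["fx"],0,im["cx"]],[0,im["fy"],im["cy"]],[0,0,1]])
    p=cv2.undistortPoints(np.array([[uv]],float),K,np.array(im["D"]))[0,0]
    E=im["extrinsics"]; R=E[:3,:3]; c=-R.T@E[:3,3]; d=R.T@np.array([p[0],p[1],1])
    return c+d*(z-c[2])/d[2]
def blobs(im,box,mask):
    m=np.zeros_like(mask); x0,y0,x1,y1=box; m[y0:y1,x0:x1]=mask[y0:y1,x0:x1]
    n,l,s,c=cv2.connectedComponentsWithStats(m); 
    return sorted([(int(s[i,4]),c[i].round(1).tolist()) for i in range(1,n) if s[i,4]>8],reverse=True)[:2]
H={"green":(45,85),"red":(-8,8),"yellow":(20,33),"blue":(105,125)}
M={"green":(-60,42),"red":0,"yellow":0,"blue":0}
def dots(im,box):
    hsv=cv2.cvtColor(im["color"],cv2.COLOR_BGR2HSV).astype(int); out={}
    for k,(a,b) in H.items():
        h=hsv[...,0]; h=np.where(h>170,h-180,h) if a<0 else h
        m=((h>=a)&(h<=b)&(hsv[...,1]>110)&(hsv[...,2]>60)).astype(np.uint8)
        out[k]=blobs(im,box,m)
    return out
E
python3 - <<'E'
import pickle,numpy as np,cv2
from h import *
d=pickle.load(open("im.pkl","rb"))
for n,box in(("top",(195,228,268,310)),("scene",(160,205,260,285))):
    for k,v in dots(d[n],box).items():
        print(n,k,[(a,c,ray(d[n],c,.084)[:2].round(4).tolist()) for a,c in v])
im=d["top"]
for n,c,z in(("bottle",(120,237),.114),("cup",(330,283),.066),("jar",(355,244),.079),("bluec",(267,146),.075)): print(n,ray(im,c,z).round(3))
a=cv2.resize(im["color"][225:315,185:285],None,fx=5,fy=5,interpolation=2)
b=cv2.resize(d["scene"]["color"][180:295,155:285],None,fx=3,fy=3)
c=np.zeros((450,900,3),np.uint8);c[:450,:500]=a;c[:345,505:505+390]=b
cv2.imwrite("pics/crop.png",cv2.resize(cv2.convertScaleAbs(c,alpha=2),(800,400)))
E
```

```text
top green [(27, [206.6, 292.9], [0.4101, 0.3542])]
top red [(34, [216.6, 239.7], [0.5272, 0.3308])]
top yellow [(42, [253.7, 246.0], [0.5113, 0.2481])]
top blue [(31, [243.9, 299.6], [0.3938, 0.2719]), (12, [266.8, 233.7], [0.5381, 0.2183])]
scene green [(24, [174.3, 247.1], [0.4099, 0.3487])]
scene red [(29, [213.6, 216.4], [0.5266, 0.3247])]
scene yellow [(40, [239.0, 207.8], [0.5778, 0.2877]), (36, [239.8, 234.3], [0.5102, 0.2422])]
scene blue [(31, [200.1, 267.3], [0.3934, 0.2668]), (21, [257.1, 228.7], [0.5427, 0.2169])]
bottle [0.536 0.539 0.114]
cup [0.424 0.078 0.066]
jar [0.51  0.02  0.079]
bluec [0.742 0.214 0.075]
```

View pics/crop.png

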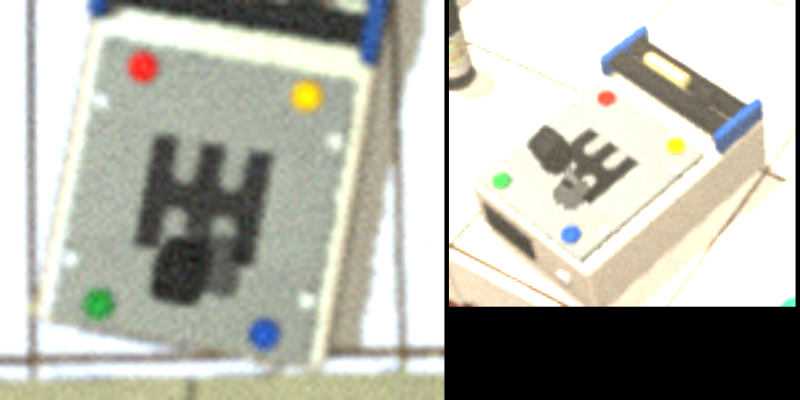

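The crop shows the knob in the front of the middle slot, at about full front. The mixer is yawed about -11.5° (dot spacing 119 x 84 mm, as given). I'll go above it with the fingers shut, tool aligned with the mixer.

Call:
play_rows(
  series=[
    [0,[-1,-0.54,-0.23],[0,0,0]],
    [0,[-1,-0.54,-0.23],[0,0,0]],
    [0,[-1,-0.54,-0.23],[0,0,0]],
    [0,[-1,-0.54,-0.23],[0,0,0]],
    [0,[-1,-0.54,-0.23],[0,0,0]],
    [0,[-1,-0.54,-0.23],[0,0,0]],
    [0,[0,0,0],[0,0,-0.78]],
    [0,[0,0,0],[0,0,-0.78]],
  ],
)

```text
t: 1.1
tool_pos: [0.4625, 0.3004, 0.2999]
tool_rot: [-0.311, -3.125, 0.0]
contact_force: [-0.6, -1.2, -0.3]
opening: -0.0002
grip_force: 0.0
```

Call:
play_rows(
  series=[
    [0,[0,0,0],[0,0,0]],
    [0,[0,0,0],[0,0,0]],
  ],
)

```text
t: 1.35
tool_pos: [0.4618, 0.3015, 0.2999]
tool_rot: [-0.315, -3.125, 0.001]
contact_force: [-0.4, -0.3, 0.4]
opening: -0.0002
grip_force: 0.0
```

```bash
cat > look.py <<'E'
import sys,cv2,pickle,numpy as np
from scipy.spatial.transform import Rotation as Ro
from station import ctrl, imaging
from h import *
def wrist():
    o=ctrl.get_obs(); im=imaging.get_image("wrist")
    T=np.eye(4);T[:3,:3]=Ro.from_rotvec(o["tool_rot"]).as_matrix();T[:3,3]=o["tool_pos"]
    im["extrinsics"]=np.linalg.inv(T@np.array(im["hand_eye"])); return o,im
E
python3 - <<'E'
from look import *
o,im=wrist(); R=Ro.from_rotvec(o["tool_rot"]).as_matrix()
print(o["t"],o["tool_pos"],R.round(3).tolist(),o["opening"],o["contact_force"])
print(np.round(im["hand_eye"],3).tolist())
for k,v in dots(im,(0,0,560,420)).items(): print(k,[(a,c,ray(im,c,.084)[:2].round(4).tolist()) for a,c in v])
pickle.dump(im,open("w1.pkl","wb")); cv2.imwrite("pics/w1.png",im["color"])
E
```

```text
1.35 [0.46181569 0.30149306 0.29994529] [[-0.98, 0.2, -0.001], [0.2, 0.98, -0.0], [0.001, -0.0, -1.0]] -0.0002260216634901085 [-0.40006368 -0.29057569  0.40490948]
[[0.001, -0.952, -0.305, 0.079], [1.0, 0.001, -0.0, -0.0], [0.001, -0.305, 0.952, -0.143], [0.0, 0.0, 0.0, 1.0]]
green [(1265, [79.0, 182.3], [0.4203, 0.089]), (180, [315.0, 120.9], [0.4097, 0.351])]
red [(1011, [14.5, 213.7], [0.4383, -0.0039]), (153, [311.8, 231.5], [0.5266, 0.3275])]
yellow [(352, [106.8, 172.4], [0.4166, 0.124]), (151, [236.6, 231.8], [0.5104, 0.2457])]
blue [(414, [213.9, 272.5], [0.5542, 0.208]), (381, [335.4, 273.1], [0.5829, 0.3457])]
```

View pics/w1.png

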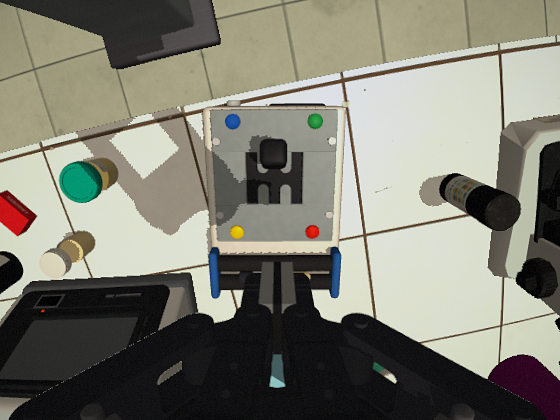

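Wrist view: green dot (315,121), red (312,231), yellow (237,232), knob top ~(274,148). This agrees with the earlier estimates: centre (0.460,0.298).

Run:
```python
import pickle
from h import *
im=pickle.load(open("w1.pkl","rb"));C=np.array([.46005,.29835]);ex=np.array([.9803,-.197]);ey=np.array([.197,.9803])
for uv in((274,148),(274,152),(262,150),(287,150),(274,137),(274,163)):
    for z in(.135,.148): p=ray(im,uv,z)[:2]-C; print(uv,z,(p@ex).round(4),(p@ey).round(4))
a=cv2.resize(im["color"][95:215,225:325],None,fx=5,fy=5,interpolation=2); cv2.imwrite("pics/w1c.png",cv2.convertScaleAbs(a,alpha=2))
```

```text
(274, 148) 0.135 -0.0388 0.0007
(274, 148) 0.148 -0.0405 0.0009
(274, 152) 0.135 -0.0353 0.0007
(274, 152) 0.148 -0.0371 0.0008
(262, 150) 0.135 -0.0371 -0.0099
(262, 150) 0.148 -0.0388 -0.0093
(287, 150) 0.135 -0.0371 0.0122
(287, 150) 0.148 -0.0388 0.0119
(274, 137) 0.135 -0.0485 0.0008
(274, 137) 0.148 -0.0497 0.0009
(274, 163) 0.135 -0.0255 0.0007
(274, 163) 0.148 -0.0277 0.0008
```

View pics/w1c.png

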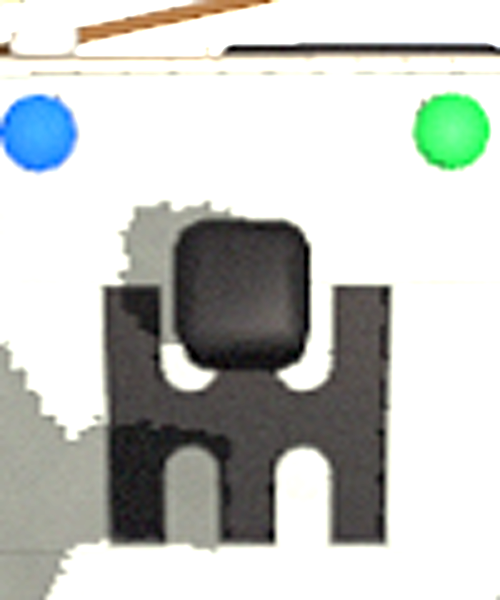

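Call:
play_rows(
  series=[
    [0,[0.86,-0.03,0],[0,0,0]],
    [0,[0.86,-0.03,0],[0,0,0]],
    [0,[0,0,0.93],[0,0,0]],
    [0,[0,0,0.93],[0,0,0]],
    [0,[0,0,0.92],[0,0,0]],
    [0,[0,0,0.92],[0,0,0]],
    [0,[0,0,0],[0,0,0]],
    [0,[0,0,0],[0,0,0]],
  ],
)

```text
t: 2.4
tool_pos: [0.378, 0.3163, 0.1172]
tool_rot: [0.314, 3.124, 0.002]
contact_force: [-0.2, -0.3, 0.3]
opening: 0.0002
grip_force: 0.0
```

Call:
play_rows(
  series=[
    [0,[-0.2,0,0],[0,0,0]],
    [0,[-0.2,0,0],[0,0,0]],
    [0,[-0.2,0,0],[0,0,0]],
    [0,[-0.15,0,0],[0,0,0]],
    [0,[-0.15,0,0],[0,0,0]],
    [0,[-0.1,0,0],[0,0,0]],
    [0,[0,0,0],[0,0,0]],
    [0,[0,0,0],[0,0,0]],
  ],
)

```text
t: 3.4
tool_pos: [0.4262, 0.3055, 0.1151]
tool_rot: [0.313, 3.125, -0.0]
contact_force: [0.2, -0.0, 0.0]
opening: 0.0002
grip_force: 0.2
```

```bash
cat > st.py <<'E'
from look import *
C=np.array([.46005,.29835]);ex=np.array([.9803,-.197]);ey=np.array([.197,.9803])
def st():
    o=ctrl.get_obs();p=o["tool_pos"][:2]-C;f=o["contact_force"][:2]
    print(o["t"],"tcp mixer mm",(p@ex*1e3).round(1),(p@ey*1e3).round(1),(o["tool_pos"][2]*1e3).round(1),"F",(f@ex).round(1),(f@ey).round(1))
E
python3 - <<'E'
from st import *
st()
o,im=wrist(); pickle.dump(im,open("w2.pkl","wb")); cv2.imwrite("pics/w2.png",cv2.convertScaleAbs(im["color"],alpha=2))
E
```

```text
3.4 tcp mixer mm -34.5 0.4 115.1 F 0.2 0.0
```

View pics/w2.png

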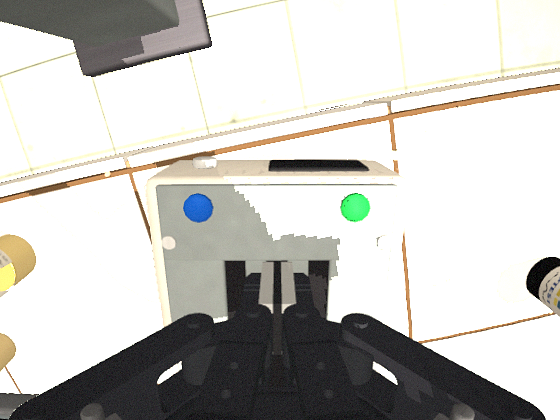

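Call:
play_rows(
  series=[
    [0,[-0.1,0,0],[0,0,0]],
    [0,[-0.1,0,0],[0,0,0]],
    [0,[0,0,0],[0,0,0]],
  ],
)

```text
t: 3.82
tool_pos: [0.4364, 0.3036, 0.1154]
tool_rot: [0.314, 3.126, 0.0]
contact_force: [-1.9, -0.1, 1.3]
opening: -0.0001
grip_force: 0.7
```

Call:
play_rows(
  series=[
    [0,[0.6,0,0],[0,0,0]],
    [0,[0,0,-1],[0,0,0]],
    [0,[0,0,-1],[0,0,0]],
    [0,[0,0,-1],[0,0,0]],
    [0,[0.4,0,-0.5],[0,0,0]],
    [0,[0,0,0],[0,0,0]],
    [0,[0,0,0],[0,0,0]],
  ],
)

```text
t: 4.7
tool_pos: [0.387, 0.3132, 0.2887]
tool_rot: [-0.314, -3.125, 0.002]
contact_force: [0.4, 0.6, 0.6]
opening: -0.0001
grip_force: 0.0
```

Run:
```python
from st import *
st()
o,im=wrist(); pickle.dump(im,open("w3.pkl","wb"))
K=np.array([[im["fx"],0,im["cx"]],[0,im["fy"],im["cy"]],[0,0,1]]);E=im["extrinsics"]
g=np.array([*C,.08]); uv=cv2.projectPoints(g[None],cv2.Rodrigues(E[:3,:3])[0],E[:3,3],K,np.array(im["D"]))[0][0,0]
x,y=[int(v) for v in uv]; x0,y0=max(0,x-70),max(0,y-70); print(uv,x0,y0)
cv2.imwrite("pics/w3.png",cv2.convertScaleAbs(cv2.resize(im["color"][y0:y0+140,x0:x0+140],None,fx=4,fy=4),alpha=2))
```

```text
4.7 tcp mixer mm -74.6 0.2 288.7 F 0.2 0.7
[277.25968014 247.71910089] 207 177
```

View pics/w3.png

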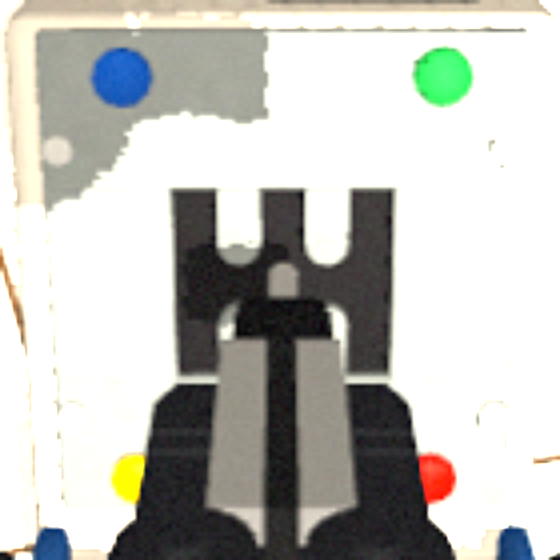

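The rod is at crop (284,275), about 2–4 mm short of the cross-slot centre. I'll push about 3 mm more, then go round low to the knob's right side.

Call:
play_rows(
  series=[
    [0,[0,0,0.9],[0,0,0]],
    [0,[0,0,0.9],[0,0,0]],
    [0,[0,0,0.87],[0,0,0]],
    [0,[0,0,0.8],[0,0,0]],
    [0,[-0.6,0,0],[0,0,0]],
    [0,[-0.3,0,0],[0,0,0]],
    [0,[-0.16,0,0],[0,0,0]],
    [0,[0,0,0],[0,0,0]],
  ],
)

```text
t: 5.75
tool_pos: [0.4391, 0.303, 0.1168]
tool_rot: [-0.315, -3.126, 0.0]
contact_force: [-0.1, -0.1, -0.8]
opening: -0.0002
grip_force: 0.0
```

```bash
python3 -c "
from st import *
st()"
```

```text
5.75 tcp mixer mm -21.4 0.4 116.8 F -0.1 -0.1
```

Call:
play_rows(
  series=[
    [0,[0.5,0,0],[0,0,0]],
    [0,[0,-0.95,0],[0,0,0]],
    [0,[-0.45,0,0],[0,0,0]],
    [0,[-0.48,0,0],[0,0,0]],
    [0,[0,0,0.04],[0,0,0]],
    [0,[0,0.3,0],[0,0,0]],
    [0,[0,0,0],[0,0,0]],
  ],
)

```text
t: 6.62
tool_pos: [0.453, 0.2683, 0.1149]
tool_rot: [-0.311, -3.126, -0.0]
contact_force: [0.8, -0.4, 0.3]
opening: -0.0
grip_force: 0.0
```

```bash
python3 -c "
from st import *
st()"
```

```text
6.625 tcp mixer mm -1.0 -30.9 114.9 F 0.8 -0.2
```

Call:
play_rows(
  series=[
    [0,[0,0.15,0],[0,0,0]],
    [0,[0,0.15,0],[0,0,0]],
  ],
)

```text
t: 6.88
tool_pos: [0.4562, 0.2818, 0.1149]
tool_rot: [-0.313, -3.126, 0.002]
contact_force: [-1.9, -1.9, 2.1]
opening: -0.0
grip_force: 1.4
```

Call:
play_rows(
  series=[
    [0,[0,0.12,0],[0,0,0]],
    [0,[0,0.12,0],[0,0,0]],
  ],
)

```text
t: 7.12
tool_pos: [0.4587, 0.2937, 0.1147]
tool_rot: [-0.313, -3.125, 0.001]
contact_force: [-1.7, -2.5, 1.5]
opening: 0.0001
grip_force: 1.3
```

```bash
python3 -c "
from st import *
st()"
```

```text
7.125 tcp mixer mm -0.4 -4.8 114.7 F -1.2 -2.8
```

Call:
play_rows(
  series=[
    [0,[0,0.12,0],[0,0,0]],
    [0,[0,0.1,0],[0,0,0]],
  ],
)

```text
t: 7.38
tool_pos: [0.4608, 0.3042, 0.1141]
tool_rot: [-0.313, -3.125, 0.001]
contact_force: [-1.3, -1.9, -1.7]
opening: -0.0003
grip_force: 1.1
```

Call:
play_rows(
  series=[
    [0,[0,0.06,0],[0,0,0]],
    [0,[0,0,0],[0,0,0]],
  ],
)

```text
t: 7.62
tool_pos: [0.4618, 0.3074, 0.1148]
tool_rot: [0.313, 3.126, 0.001]
contact_force: [0.4, -1.8, -0.8]
opening: 0.0003
grip_force: 0.7
```

```bash
python3 -c "
from st import *
st()
im=imaging.get_image('top');s=imaging.get_image('scene')
a=cv2.resize(im['color'][225:315,185:285],(440,396));b=cv2.resize(s['color'][200:290,160:250],(360,360))
c=np.zeros((400,800,3),np.uint8);c[:396,:440]=a;c[:360,440:]=b
cv2.imwrite('pics/c2.png',cv2.convertScaleAbs(c,alpha=2))"
```

```text
7.625 tcp mixer mm -0.1 9.2 114.8 F 0.7 -1.7
```

View pics/c2.png

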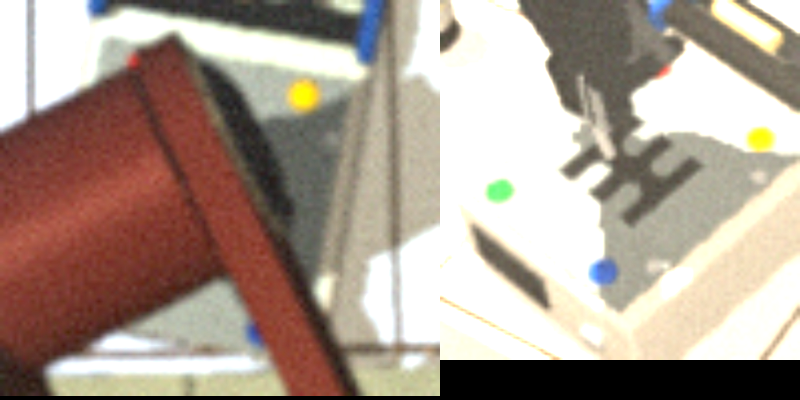

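The arm blocks the top view, and in the scene view the knob is hidden behind the fingers at crop (600,140). The push continues freely at 2–3 N, so I'll nudge on until it meets the wall.

Call:
play_rows(
  series=[
    [0,[0,0.04,0],[0,0,0]],
    [0,[0,0,0],[0,0,0]],
  ],
)

```text
t: 7.98
tool_pos: [0.4622, 0.309, 0.1149]
tool_rot: [0.314, 3.126, -0.0]
contact_force: [0.5, -3.0, -0.4]
opening: -0.0001
grip_force: 0.9
```

Call:
play_rows(
  series=[
    [0,[0,0.04,0],[0,0,0]],
    [0,[0,0,0],[0,0,0]],
  ],
)

```text
t: 8.22
tool_pos: [0.4625, 0.3111, 0.1148]
tool_rot: [0.314, 3.126, 0.0]
contact_force: [-0.3, -1.5, -1.0]
opening: 0.0002
grip_force: 0.9
```

Call:
play_rows(
  series=[
    [0,[0,0.04,0],[0,0,0]],
    [0,[0,0,0],[0,0,0]],
  ],
)

```text
t: 8.48
tool_pos: [0.4629, 0.3132, 0.1148]
tool_rot: [0.313, 3.126, 0.0]
contact_force: [-0.1, -1.9, -0.8]
opening: -0.0
grip_force: 0.9
```

Call:
play_rows(
  series=[
    [0,[0,0.04,0],[0,0,0]],
    [0,[0,0,0],[0,0,0]],
  ],
)

```text
t: 8.72
tool_pos: [0.4633, 0.3151, 0.1148]
tool_rot: [0.313, 3.126, 0.0]
contact_force: [-0.9, -1.3, -0.7]
opening: -0.0001
grip_force: 0.9
```

No wall yet, so the fingertips must be thinner than I assumed. I'll back off and look from above.

Call:
play_rows(
  series=[
    [0,[0,-0.4,0],[0,0,0]],
    [0,[0,-0.4,-0.6],[0,0,0]],
    [0,[0.3,-0.3,-0.9],[0,0,0]],
    [0,[0.7,0,-0.9],[0,0,0]],
    [0,[0.5,0,-0.9],[0,0,0]],
    [0,[0,0,-0.3],[0,0,0]],
    [0,[0,0,0],[0,0,0]],
    [0,[0,0,0],[0,0,0]],
  ],
)

```text
t: 9.72
tool_pos: [0.3787, 0.2753, 0.2924]
tool_rot: [-0.315, -3.123, 0.003]
contact_force: [0.3, -0.3, -0.3]
opening: 0.0005
grip_force: 0.0
```

Run:
```python
from st import *
st()
o,im=wrist(); pickle.dump(im,open("w4.pkl","wb"))
K=np.array([[im["fx"],0,im["cx"]],[0,im["fy"],im["cy"]],[0,0,1]]);E=im["extrinsics"]
def pr(x,y,z):
    g=np.array([*(C+ex*x+ey*y),z]); return cv2.projectPoints(g[None],cv2.Rodrigues(E[:3,:3])[0],E[:3,3],K,np.array(im["D"]))[0][0,0]
x,y=[int(v) for v in pr(0,0.015,.08)]; x0,y0=max(0,x-70),max(0,y-70)
print("expected in crop: top centre",(pr(0,.048,.141)-[x0,y0])*4,"slot ctr",(pr(0,.024,.08)-[x0,y0])*4)
cv2.imwrite("pics/w4.png",cv2.convertScaleAbs(cv2.resize(im["color"][y0:y0+140,x0:x0+140],None,fx=4,fy=4),alpha=2))
```

```text
9.725 tcp mixer mm -75.2 -38.7 292.4 F 0.4 -0.2
expected in crop: top centre [454.35190405 382.31683933] slot ctr [315.31719487 280.95854747]
```

View pics/w4.png

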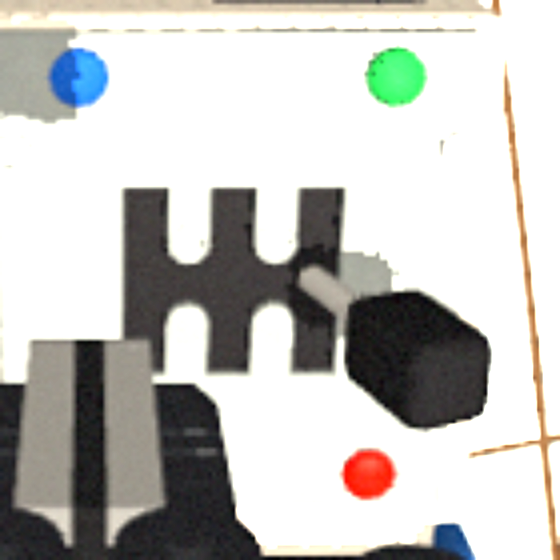

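The rod is in the left slot, at crop (307,278) against a slot centre of ~(318,281), so about 2 mm short at the deck. I'll give it one more small sideways push.

Call:
play_rows(
  series=[
    [0,[-0.75,0,0.8],[0,0,0]],
    [0,[-0.75,0,0.85],[0,0,0]],
    [0,[0,0,0.95],[0,0,0]],
    [0,[0,0,0.95],[0,0,0]],
    [0,[0,0.6,0],[0,0,0]],
    [0,[0,0.37,0],[0,0,0]],
    [0,[0,0.13,0],[0,0,0]],
    [0,[0,0,0],[0,0,0]],
  ],
)

```text
t: 10.78
tool_pos: [0.4636, 0.3152, 0.1177]
tool_rot: [0.313, 3.125, -0.0]
contact_force: [0.0, -0.4, -0.4]
opening: 0.0005
grip_force: 0.0
```

Call:
play_rows(
  series=[
    [0,[0,0.06,0],[0,0,0]],
    [0,[0,0,0],[0,0,0]],
  ],
)

```text
t: 11.02
tool_pos: [0.4638, 0.3171, 0.1175]
tool_rot: [0.314, 3.126, -0.002]
contact_force: [-0.1, -3.9, -0.0]
opening: 0.0
grip_force: 1.7
```

Call:
play_rows(
  series=[
    [0,[0,0.03,0],[0,0,0]],
    [0,[0,0,0],[0,0,0]],
  ],
)

```text
t: 11.28
tool_pos: [0.464, 0.3183, 0.1172]
tool_rot: [-0.314, -3.126, 0.003]
contact_force: [0.4, -6.1, 1.8]
opening: -0.0
grip_force: 2.8
```

```bash
python3 -c "
from st import *
st()"
```

```text
11.275 tcp mixer mm -0.0 20.4 117.2 F 1.6 -5.9
```

Call:
play_rows(
  series=[
    [0,[0,-0.41,0],[0,0,0]],
    [0,[-0.45,0,0],[0,0,0]],
    [0,[-0.45,0,0],[0,0,0]],
    [0,[0,0.42,0.04],[0,0,0]],
    [0,[0,0.42,0],[0,0,0]],
    [0,[0,0,0],[0,0,0]],
    [0,[0.3,0,0],[0,0,0]],
    [0,[0,0,0],[0,0,0]],
  ],
)

```text
t: 12.28
tool_pos: [0.4961, 0.3346, 0.115]
tool_rot: [-0.311, -3.125, 0.001]
contact_force: [-0.4, -0.0, 0.8]
opening: 0.0001
grip_force: 0.0
```

Call:
play_rows(
  series=[
    [0,[0.15,0,0],[0,0,0]],
    [0,[0.15,0,0],[0,0,0]],
  ],
)

```text
t: 12.52
tool_pos: [0.4835, 0.3374, 0.1159]
tool_rot: [0.314, 3.124, 0.001]
contact_force: [2.6, 0.1, 1.1]
opening: 0.0003
grip_force: 1.4
```

Call:
play_rows(
  series=[
    [0,[0.12,0,0],[0,0,0]],
    [0,[0.12,0,0],[0,0,0]],
  ],
)

```text
t: 12.78
tool_pos: [0.4713, 0.3398, 0.1156]
tool_rot: [0.314, 3.125, 0.0]
contact_force: [2.3, -0.5, 0.3]
opening: -0.0001
grip_force: 1.3
```

```bash
python3 -c "
from st import *
st()"
```

```text
12.775 tcp mixer mm 2.9 42.9 115.6 F 2.3 -0.0
```

Call:
play_rows(
  series=[
    [0,[0.12,0,0],[0,0,0]],
    [0,[0.08,0,0],[0,0,0]],
  ],
)

```text
t: 13.02
tool_pos: [0.4609, 0.3416, 0.1148]
tool_rot: [-0.313, -3.125, 0.001]
contact_force: [2.1, -0.8, -1.1]
opening: 0.0004
grip_force: 1.1
```

Call:
play_rows(
  series=[
    [0,[0.05,0,0],[0,0,0]],
    [0,[0,0,0],[0,0,0]],
  ],
)

```text
t: 13.28
tool_pos: [0.4588, 0.3424, 0.1151]
tool_rot: [-0.313, -3.125, 0.0]
contact_force: [1.3, -0.4, 0.2]
opening: 0.0001
grip_force: 0.6
```

Call:
play_rows(
  series=[
    [0,[0.04,0,0],[0,0,0]],
    [0,[0,0,0],[0,0,0]],
  ],
)

```text
t: 13.52
tool_pos: [0.4571, 0.3428, 0.1153]
tool_rot: [-0.314, -3.126, -0.0]
contact_force: [2.6, -0.3, -0.7]
opening: 0.0001
grip_force: 0.9
```

```bash
python3 -c "
from st import *
st()"
```

```text
13.525 tcp mixer mm -11.6 43.0 115.3 F 2.6 0.3
```

Still moving freely, so I'll keep nudging until the force rises.

Call:
play_rows(
  series=[
    [0,[0.04,0,0],[0,0,0]],
    [0,[0,0,0],[0,0,0]],
  ],
)

```text
t: 13.78
tool_pos: [0.4551, 0.3432, 0.1154]
tool_rot: [0.314, 3.126, 0.0]
contact_force: [1.7, -0.9, -0.8]
opening: -0.0002
grip_force: 0.9
```

Call:
play_rows(
  series=[
    [0,[0.04,0,0],[0,0,0]],
    [0,[0,0,0],[0,0,0]],
  ],
)

```text
t: 14.02
tool_pos: [0.4534, 0.3435, 0.1154]
tool_rot: [0.313, 3.125, 0.0]
contact_force: [4.2, -0.5, -0.6]
opening: -0.0003
grip_force: 1.4
```

Call:
play_rows(
  series=[
    [0,[0.03,0,0],[0,0,0]],
    [0,[0,0,0],[0,0,0]],
  ],
)

```text
t: 14.28
tool_pos: [0.4523, 0.3438, 0.1155]
tool_rot: [0.313, 3.124, 0.0]
contact_force: [5.7, -1.6, -1.4]
opening: -0.0001
grip_force: 2.2
```

The force is rising, so it is at the end stop. I'll withdraw to the rear and up, then check from above.

Call:
play_rows(
  series=[
    [0,[-0.5,0,0],[0,0,0]],
    [0,[-0.2,0,-0.8],[0,0,0]],
    [0,[0,0,-1],[0,0,0]],
    [0,[0,0,-1],[0,0,0]],
    [0,[0,-0.7,-0.6],[0,0,0]],
    [0,[0.6,-0.7,0],[0,0,0]],
    [0,[0,0,0],[0,0,0]],
    [0,[0,0,0],[0,0,0]],
  ],
)

```text
t: 15.28
tool_pos: [0.4424, 0.2746, 0.2851]
tool_rot: [-0.313, -3.125, -0.001]
contact_force: [-0.5, 0.1, 0.4]
opening: 0.0001
grip_force: 0.0
```

Run:
```python
from st import *
st()
o,im=wrist()
K=np.array([[im["fx"],0,im["cx"]],[0,im["fy"],im["cy"]],[0,0,1]]);E=im["extrinsics"]
def pr(x,y,z):
    g=np.array([*(C+ex*x+ey*y),z]); return cv2.projectPoints(g[None],cv2.Rodrigues(E[:3,:3])[0],E[:3,3],K,np.array(im["D"]))[0][0,0]
x,y=[int(v) for v in pr(-.02,0.015,.08)]; x0,y0=max(0,x-70),max(0,y-70)
print("expected top face centre in crop",(pr(-.0448,.046,.134)-[x0,y0])*4)
cv2.imwrite("pics/w5.png",cv2.convertScaleAbs(cv2.resize(im["color"][y0:y0+140,x0:x0+140],None,fx=4,fy=4),alpha=2))
```

```text
15.275 tcp mixer mm -12.7 -26.8 285.1 F -0.5 0.0
expected top face centre in crop [459.98583936 218.4931702 ]
```

View pics/w5.png

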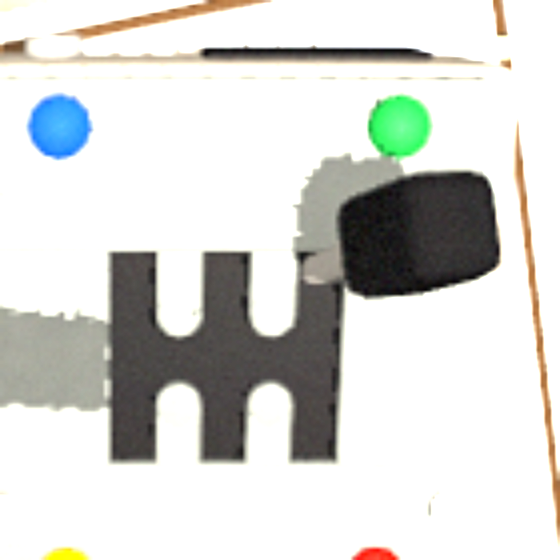

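The knob's top face is at crop (455,222), against (460,218) expected when fully home. The rod is at the front end of the left slot beside the green dot, and the hand is clear.

```bash
python3 -c "
from station import ctrl
print(ctrl.finish_job())"
```

```text
the job is handed in; nothing more can be done
None
```

The lever is fully home in the green (front-left) slot by my last close-up (within about 1.5 mm of the expected position), the hand is clear, and I handed the job in at about 15 s; no verdict came back.

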